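# Clear the lid and hold it at the protractor's angle for tacking

### The arm

A 6-joint arm with a two-finger parallel gripper is mounted at the origin on the work surface. World frame = base frame: x ahead of the robot, y to its left, z up, the work surface at z = 0. Lengths are in mm, angles in rad, forces in N, time in s.
With the tool pointing down it reaches from about 300 to 750 mm from the base axis. Payload 8.5 kg.
Tool frame: the origin (TCP) lies at the very end of the fingers, on their centre line; the grasp point (between the pads) lies 19 mm behind it; z points along the fingers, y is the line along which they close (so a half turn about z gives the same grasp; the last joint's range is limited). The gripper opens to 85 mm and grips with 20 to 120 N. Pads are 22 mm wide; open, the fingers measure 114 mm over their backs; the gripper's body (76 mm by 85 mm) begins 54 mm behind the grasp point. The pads swing forward as they close: fully open they stand 13 mm farther back than shut.
Start: joints at [1.103, 0.381, 1.297, -0, 1.464, -0.215], TCP at [137.556, 532.502, 231.322] pointing down, gripper open.
Joint ranges: [-3.11, 3.11], [-0.89, 2.33], [0.22, 2.48], [-1.42, 4.56], [0.17, 2.85], [-2.88, 2.88]. Speed limits (rad/s): [2.39, 2.39, 3.14, 3.14, 3.14, 3.14].

### API

Orientations are given as a unit quaternion [x, y, z, w].
In Python, from rig import * gives the robot as it stands. The module is installed in compiled form; this text tells all that it offers.
- The arm moves only by the tool play_rows, never from a script. Its argument "deltas" is one flat list of numbers, 7 for each row, row after row: the turn, a rotation vector about the world's x, y, z in degrees, then the shift along the world's x, y, z in m, then the closure, from 0 (fully open) to 1 (shut). A call has 1 to 12 rows; each row shifts and turns the commanded pose from where the row before left it; what a row does not reach is not made up. A row lasts 1/10 s, in which the tool goes at most 50 mm and 8.59 degrees, less where a joint would pass 70% of its speed; a pose out of reach is approached as far as the arm can. A call with a gripper value outside its range is refused whole. The fingers move at their own pace and stop on an object; "newtons" is the grip in N (left out, the last holds). Time passes only in rows, so rows that do not move let the fingers close. It gives the time, the measured TCP pose, the force, the opening and the grip force at its end, in the units of the state.
- get_state(): the state, without advancing time (a new reading comes with each control period).
- camera(name): name is "scene" or "top" or "wrist"; returns a dict with "pixels" (480x640x3 uint8, blue, green, red), "mtx" (3x3 intrinsics, pixels), "cam_to_world" (4x4, takes a point from camera to world coordinates); the wrist camera has in their place "T_tool_cam" (4x4, takes a point from camera to tool coordinates, whose origin is the TCP and whose axes are the flange's). Camera axes: x right, y down, z forward; pixel columns grow to the right and rows downward; lengths in mm; the calibration is good to about 2 mm. A picture is of the moment at which its call begins: read the wrist's pose just before it. There is no depth.
- close_job(): hands the job in; it is judged then, once.
The state is a dict: "clock": time; "joints": joint angles; "dq": joint speeds; "effort": joint torques, N m; "tcp_pos": TCP position; "tcp_rot": TCP orientation; "contact_force": force on the tool from outside, world axes, zero at the start; "ft_torque": the same for the moment, N m; "finger_gap": opening from 0.0 (shut) to 1.0 (fully open); "gripper_force": force on a finger pad.
Only numpy, scipy, OpenCV 4.12 (cv2) and the standard library are available. Lean on these libraries where they do the work, as an engineer would, in place of code of your own. Each camera call takes 0.05 s, during which the arm holds its last target. There are 200 camera calls.

### The job

The box's lid has to be held open while its stay is tacked on. Take the spray can that was left on the closed lid and stand it, without dropping it, upright in the free part of the shallow tray; then raise the lid gently until it lies in line with the arm of the protractor, and finish there, still holding the lid up at that angle. Do not shift the protractor's arm, and leave everything else standing where it is.

Things in the scene. Friction and masses are not known exactly. Their poses are not given: they have to be found in the camera images.
- spray_can: aerosol can of anti-spatter, plain metal with a white band and white cap, 52 mm diameter, 145 mm tall, about 180 g; straight body from 4 to 110 mm above its foot, cap 41 mm wide above 119 mm. It starts upright on the closed lid. Origin: centre of its foot; z is up along the can
- enclosure: open steel box lying fixed (clamped) on the table, 220 x 220 mm, 110 mm high, walls 4 mm. Origin: centre of its underside; its x axis points from the lid's free edge to the hinge edge (away from the robot at yaw 0), z up. Cleats and clamps reach 75 mm beyond its hinge side, 40 mm high
- lid (a joint): angle of the lid in rad about the enclosure's y axis: 0 closed, level on the box rim, growing as the free edge (nearest the robot) rises; range 0 to 1.9. The hinge is free: the lid (about 0.6 kg, 226 mm from hinge to free edge, 228 mm wide, 3 mm sheet, lips folded 12 mm down) falls shut when let go. Closed, its top is 113 mm above the table
- lid_hinge (a point): point on the hinge axis, mid-width, at the box's far rim, 110 mm above the table. Its axes turn with the lid: -x runs from the hinge to the free edge along the lid, y along the hinge, z out of the lid's outer face
- lid_handle (a point): middle of the grip bar of the lid's bow handle: round bar 10 mm thick, about 90 mm clear length along the hinge direction (y), centre line 35 mm off the lid's face, 30 mm from the free edge; from the hinge axis 196 mm along the lid and 38 mm square to it. Axes as lid_hinge
- blade (a joint): angle in rad of the protractor's arm, the angle at which the lid is wanted: 0 would be level with the box rim, 1.57 upright, measured the same way as lid, so the lid is in line with the arm when both are equal. The arm is locked by a stiff nut
- blade_tip (a point): point on the protractor's arm 140 mm from its pivot (it ends at 145). The arm is a steel strip 20 mm wide, 3 mm thick, rising from the pivot towards the robot. The protractor, a square 90 mm plate, sits by a magnet on the outside of the box's left (+y) wall, pivot in line with the hinge; the arm stands 8 mm beside the lid's left edge. Axes turn with the arm: -x from pivot to tip, y along the hinge
- tray: shallow open steel tray resting on the table, fixed, to the left or right of the box, 200 mm (its x) x 160 mm (its y), rim 20 mm high, walls and floor 3 mm. Origin: centre of its underside. The half towards its +x (away from the robot) holds the jar and the tin; the half towards -x is free
- jar: clear screw-top jar, 56 mm diameter, 65 mm tall, standing in the tray. Origin: centre of its foot. To be left alone
- tin: plain grey metal tin, 60 mm diameter, 81 mm tall, standing in the tray. Origin: centre of its foot. To be left alone
- tray_stack: stack of five finished sheet-metal trays on the table on the other side of the box, 198 x 158 mm, 130 mm tall, 3.5 kg. Origin: centre of its underside. To be left alone
- stay_bar: flat steel bar 130 x 16 x 5 mm (the stay) lying on top of the stack of trays. Origin: middle of its underside, x along it. To be left alone
- hammer: hammer 260 mm long lying on the table beyond the box to the right, 26 mm high. Origin: middle of its underside, x along it. To be left alone
- magnet_square: triangular magnetic welding square, legs 100 mm, 18 mm thick, lying on the table beyond the box to the left. Origin: near its middle, underside. To be left alone
Mind the look-alikes: they are no part of the job. Several things have the shape of the spray_can; the one meant has the colours described above.

How it is judged (in metres and radians):
On the way:
1. the can stands upright, released, in the tray while the lid is still closed (angle between spray_can's own z axis and vertical below 0.08 rad and z of spray_can in the frame of tray between -0.002 and 0.008 m and x of spray_can in the frame of tray between -0.074 and 0.074 m and y of spray_can in the frame of tray between -0.054 and 0.054 m and linear speed of spray_can below 0.02 m/s and contact force between the fingers and spray_can below 0.1 N and value of joint lid below 0.05 rad), for 0.2 s.
At the end, for the whole second after the job is handed in: The lid is at rest within 0.05 rad (3 degrees) of the protractor's arm, carried by the robot (at least 1 N of contact between robot and lid, no other loose thing under it), and the can stands upright (within 0.08 rad), free and at rest on the floor of the tray (angle between the x axis of lid_hinge and the x axis of blade_tip, either way round below 0.05 rad and value of joint lid between 0.4 and 1.25 rad and velocity of joint lid between -0.05 and 0.05 rad/s and contact force between any of the fingers, the arm and lid above 1 N and contact force between lid and spray_can below 0.2 N and contact force between lid and tray_stack below 0.2 N and angle between spray_can's own z axis and vertical below 0.08 rad and z of spray_can in the frame of tray between -0.002 and 0.008 m and x of spray_can in the frame of tray between -0.074 and 0.074 m and y of spray_can in the frame of tray between -0.054 and 0.054 m and linear speed of spray_can below 0.02 m/s and contact force between each of the arm, the fingers and spray_can below 0.1 N); the arm keeps its last pose, push and grip.
It fails at once if the can is tipped over (more than 0.5 rad) or dropped (moves faster than 0.6 m/s with no finger on it) (angle between spray_can's own z axis and vertical above 0.5 rad or (linear speed of spray_can above 0.6 m/s and contact force between the fingers and spray_can below 0.05 N)).
It fails at once if the lid is flung up or slammed (faster than 2 rad/s) (velocity of joint lid above 2 rad/s or velocity of joint lid below -2 rad/s).
It fails at once if the protractor's arm is shifted (its tip by more than 5 mm) (distance of blade_tip from where it was at the start of the episode above 0.005 m).
It fails at once if the jar or the tin is shifted by more than 25 mm or tipped (distance of any of jar, tin from where it was at the start of the episode above 0.025 m or angle between any of jar, tin's own z axis and vertical above 0.4 rad).
It fails at once if the stack, stay, hammer or square is shifted by more than 30 mm (distance of any of tray_stack, stay_bar, hammer, magnet_square from where it was at the start of the episode above 0.03 m).
It also fails if it takes over 58 s, if anything falls off the work surface, if the arm or the gripper's body presses on something with over 40 N, if the wrist force passes 120 N, or if a joint passes its speed limit or range.

## Working session

There is one attempt and no reset: what is moved stays moved. The work goes in short steps, Python scripts to look and compute and a tool call to move; the robot and the scene stay as the last step left them, time stands still between calls to the robot, and variables do not carry over. Pictures are saved under pics/ and viewed, at most 10 in all, crops included, and the job is handed in when it is done.

Besides the shell and the picture viewer there is one more tool, called after "Call:" as a command line: name --argument value ..., lists and objects as JSON in quotes. play_rows: Moves the arm, as the interface text tells. Its arguments: {"type":"object","properties":{"deltas":{"type":"array","items":{"type":"number"}},"newtons":{"type":"number"}},"required":["deltas"]}

```bash
mkdir -p pics; cat > h.py <<'E'
from rig import *
import numpy as np, cv2, json
from scipy.spatial.transform import Rotation as R
def snap(n,f):
    s=get_state(); c=camera(n); cv2.imwrite(f'pics/{f}.png',c['pixels'])
    K=np.array(c['mtx'])
    if n=='wrist':
        T=np.eye(4);T[:3,:3]=R.from_quat(s['tcp_rot']).as_matrix();T[:3,3]=s['tcp_pos'];T=T@np.array(c['T_tool_cam'])
    else: T=np.array(c['cam_to_world'])
    np.savez(f'pics/{f}.npz',K=K,T=T); return c['pixels'],K,T
def load(f):
    d=np.load(f'pics/{f}.npz'); return cv2.imread(f'pics/{f}.png'),d['K'],d['T']
def ray(K,T,u,v):
    d=T[:3,:3]@np.linalg.inv(K)@np.array([u,v,1.]); return T[:3,3],d/np.linalg.norm(d)
def onz(K,T,u,v,z):
    o,d=ray(K,T,u,v); return o+d*(z-o[2])/d[2]
def tri(*rs):
    A=np.zeros((3,3));b=np.zeros(3)
    for o,d in rs:
        P=np.eye(3)-np.outer(d,d);A+=P;b+=P@o
    x=np.linalg.solve(A,b); return x,[np.linalg.norm((np.eye(3)-np.outer(d,d))@(x-o)) for o,d in rs]
def proj(K,T,p):
    q=np.linalg.inv(T)@np.append(p,1); q=K@q[:3]; return q[:2]/q[2]
E
python3 - <<'E'
from h import *
np.set_printoptions(precision=3,suppress=True)
for n in('scene','top','wrist'):
    _,K,T=snap(n,n+'0'); print(n,K.tolist(),T)
print(get_state())
E
```

```text
scene [[447.21097642149056, 0.0, 318.45293865046284], [0.0, 447.21097642149056, 237.1568047500031], [0.0, 0.0, 1.0]] [[  -0.428    0.653   -0.625 1133.534]
 [   0.904    0.319   -0.287  268.371]
 [   0.012   -0.687   -0.726  740.322]
 [   0.       0.       0.       1.   ]]
top [[447.2984532889492, 0.0, 323.7363142527739], [0.0, 447.2984532889492, 232.83965178631072], [0.0, 0.0, 1.0]] [[  -0.027   -0.994    0.104  483.12 ]
 [  -1.       0.028    0.      -7.653]
 [  -0.003   -0.104   -0.995 1123.14 ]
 [   0.       0.       0.       1.   ]]
wrist [[398.93432640298687, 0.0, 318.7182455928716], [0.0, 398.93432640298687, 240.58775002776096], [0.0, 0.0, 1.0]] [[  0.25    0.931   0.268  69.515]
 [  0.968  -0.239  -0.072 550.373]
 [ -0.003   0.277  -0.961 374.526]
 [  0.      0.      0.      1.   ]]
{'clock': 0.15, 'joints': array([ 1.103,  0.381,  1.298, -0.   ,  1.464, -0.215]), 'dq': array([ 0.   , -0.002, -0.002, -0.001, -0.001,  0.   ]), 'effort': array([  0.002, -44.863, -23.134,  -0.   ,   0.004,  -0.   ]), 'tcp_pos': array([137.472, 532.293, 230.864]), 'tcp_rot': array([ 0.126,  0.992, -0.001, -0.   ]), 'contact_force': array([-0.087, -0.363,  0.676]), 'ft_torque': array([-0.006,  0.053,  0.   ]), 'gripper_force': 0.0, 'finger_gap': 1.002701567797232}
```

View pics/scene0.png

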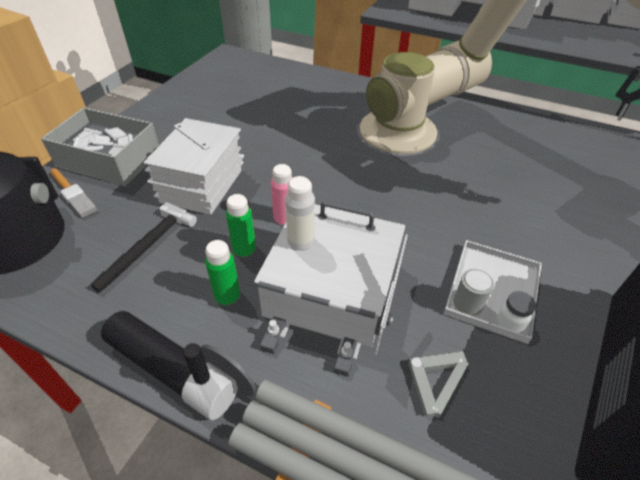

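View pics/top0.png

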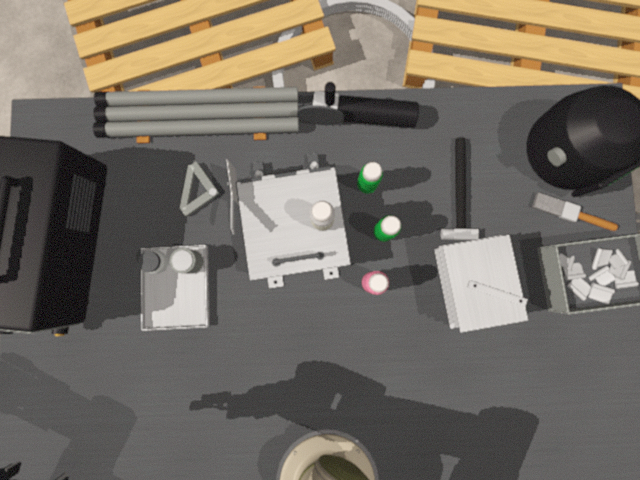

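The scene view shows the can on the lid (cap ≈(299,186)), the handle ≈(347,215) and the tray ≈(495,290). The top view shows the cap at ≈(322,209), the handle bar at ≈(299,258), the tray at ≈(175,287) and the protractor arm edge-on at ≈(232,195). I'll zoom in to get exact pixels.

```bash
python3 - <<'E'
import cv2
a=cv2.imread('pics/top0.png')[140:340,130:390]; cv2.imwrite('pics/c1.png',cv2.resize(a,None,fx=3,fy=3,interpolation=2)[:600,:800])
a=cv2.imread('pics/scene0.png')[170:370,250:510]; cv2.imwrite('pics/c2.png',cv2.resize(a,None,fx=3,fy=3,interpolation=2))
E
```

```text
(no output)
```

View pics/c1.png

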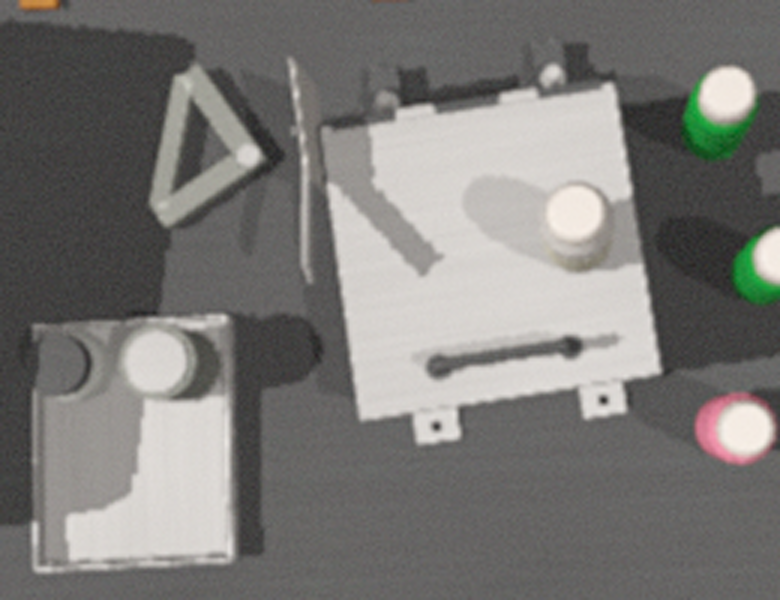

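View pics/c2.png

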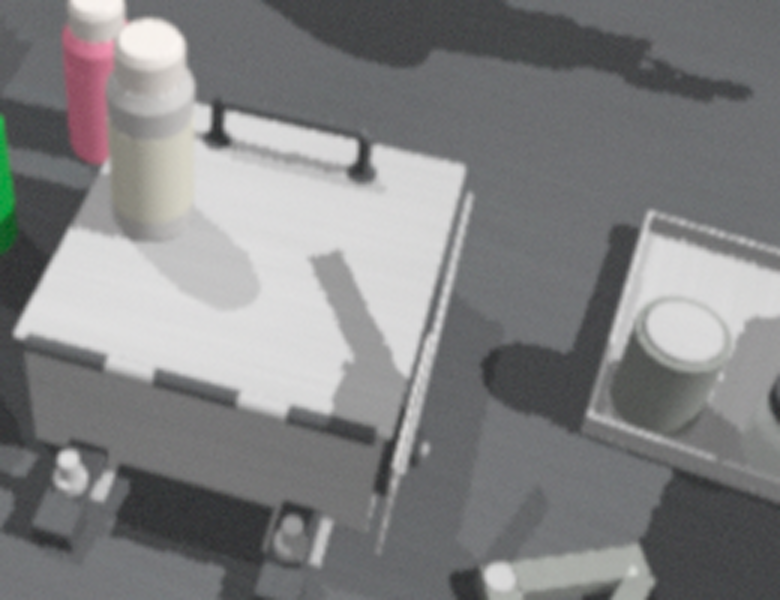

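```bash
python3 - <<'E'
from h import *
np.set_printoptions(precision=1,suppress=True)
_,Kt,Tt=load('top0');_,Ks,Ts=load('scene0')
t=lambda u,v:(130+u/3-.33,140+v/3-.33)
s=lambda u,v:(250+u/3-.33,170+v/3-.33)
def both(n,a,b): print(n,*tri(ray(Kt,Tt,*t(*a)),ray(Ks,Ts,*s(*b))))
both('captop',(575,209),(152,42))
both('lid nearleft',(360,420),(465,165))
both('post far(right)',(572,346),(218,105)); both('post left',(438,365),(363,135))
both('bladetip',(309,280),(471,194))
both('tin top',(157,360),(685,332))
c=[onz(Kt,Tt,*t(*p),113) for p in((322,127),(614,85),(661,375),(360,420))]
for p in c: print('lidc',p)
c=np.array(c);print([np.linalg.norm(c[i]-c[i-1]) for i in range(4)],c.mean(0))
ux=(c[0]+c[1]-c[2]-c[3]);uy=c[0]+c[3]-c[1]-c[2];print('yaw',np.degrees(np.arctan2(ux[1],ux[0])),np.degrees(np.arctan2(-uy[0],uy[1])))
print('hinge mid',(c[0]+c[1])/2)
c=np.array([onz(Kt,Tt,*t(*p),20) for p in((35,326),(230,316),(236,558),(37,570))]);print('tray',c,c.mean(0),[np.linalg.norm(c[i]-c[i-1]) for i in range(4)])
print('capz',onz(Kt,Tt,*t(575,209),258), 'tin',onz(Kt,Tt,*t(157,360),81),'jar',onz(Kt,Tt,*t(62,363),65))
for n,p in(('g1',(727,95)),('g2',(785,258)),('pink',(746,428))):print(n,onz(Kt,Tt,*t(*p),145))
E
```

```text
captop [619.5  -3.3 256.6] [np.float64(0.6551832766996158), np.float64(0.6551832766996466)]
lid nearleft [487.5 161.2 113. ] [np.float64(0.8368705611922125), np.float64(0.8368705611921863)]
post far(right) [536.6   1.6 142.8] [np.float64(0.11762511232782995), np.float64(0.11762511232783691)]
post left [525.3  99.1 146.9] [np.float64(0.1297660130146942), np.float64(0.1297660130146411)]
bladetip [585.6 184.  187.7] [np.float64(0.3229549707845625), np.float64(0.3229549707845651)]
tin top [537.9 323.9  83. ] [np.float64(0.06378276567949223), np.float64(0.06378276567940747)]
lidc [711.4 188.9 113. ]
lidc [737.9 -35.8 113. ]
lidc [514.6 -64.4 113. ]
lidc [487.2 162.  113. ]
[np.float64(225.75573890282922), np.float64(226.2255997211277), np.float64(225.09096840994656), np.float64(228.1279368448511)] [612.8  62.7 113. ]
yaw 7.071607178743712 6.821493763178937
hinge mid [724.6  76.6 113. ]
tray [[572.  444.9  20. ]
 [575.8 284.   20. ]
 [379.2 279.2  20. ]
 [374.  440.4  20. ]] [475.3 362.1  20. ] [np.float64(198.0917577585707), np.float64(160.93166324733295), np.float64(196.72093608263228), np.float64(161.2278451660776)]
capz [619.6  -3.9 258. ] tin [538.  324.7  81. ] jar [538.5 404.7  65. ]
g1 [ 719.9 -118.6  145. ]
g2 [ 596.8 -156.4  145. ]
pink [ 473.7 -122.9  145. ]
```

Call:
play_rows --deltas '[0,0,0,0.03,-0.0335,0.01,0,0,0,0,0.03,-0.0335,0.01,0,0,0,0,0.03,-0.0335,0.01,0,0,0,0,0.03,-0.0335,0.01,0,0,0,0,0.03,-0.0335,0.01,0,0,0,0,0.03,-0.0335,0.01,0,0,0,0,0.03,-0.0335,0.01,0,0,0,0,0.03,-0.0335,0.01,0,0,0,0,0.03,-0.0335,0.01,0,0,0,0,0.03,-0.0335,0,0,0,0,0,0.03,-0.0335,0,0,0,0,0,0.03,-0.0335,0,0]' --newtons 40

```text
clock: 1.35
tcp_pos: [498.4, 128.8, 321.2]
tcp_rot: [0.126, 0.992, 0.0, -0.0]
contact_force: [1.2, 0.4, -0.2]
finger_gap: 0.997
gripper_force: 0.0
```

Call:
play_rows --deltas '[0,0,0,0.03,-0.0335,0,0,0,0,0,0.03,-0.0335,0,0,0,0,0,0.02,-0.0335,0,0,0,0,0,0.01,-0.0225,0,0,0,0,0,0,0,0,0,0,0,0,0,0,0,0]'

```text
clock: 1.95
tcp_pos: [587.4, 7.5, 320.9]
tcp_rot: [0.126, 0.992, 0.0, -0.001]
contact_force: [-0.3, 0.2, -0.7]
finger_gap: 0.999
gripper_force: 0.0
```

```bash
python3 - <<'E'
from h import *
im,K,T=snap('wrist','w1')
print('cam',T[:3,3].round(),'cap',proj(K,T,np.array([619.5,-3.5,257])),'bar',proj(K,T,np.array([531,50.4,148])))
E
```

```text
cam [520.  25. 465.] cap [314.10682284 314.91686377] bar [354.69962065 132.42508892]
```

View pics/w1.png

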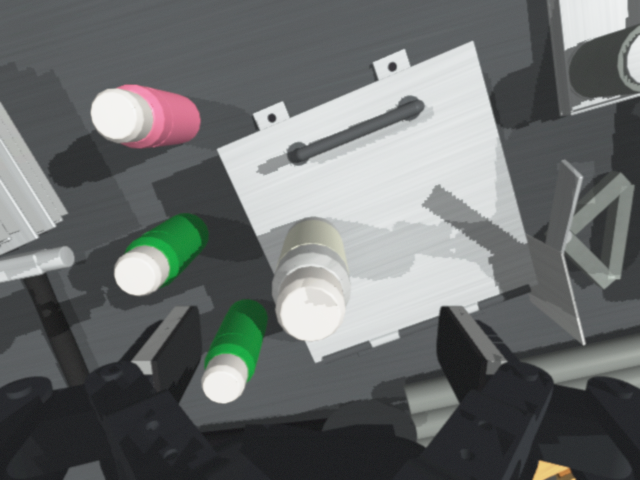

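The wrist view puts the cap at ≈(311,309), against a prediction of (314,315). The bar middle is at (355,131), matching its prediction. Going to the can at (618,-3).

Call:
play_rows --deltas '[0,0,0,0.02,-0.007,0,0,0,0,0,0.0105,-0.0035,0,0,0,0,0,0,0,0,0,0,0,0,0,0,-0.03,0,0,0,0,0,0,-0.03,0,0,0,0,0,0,-0.03,0,0,0,0,0,0,-0.02,0,0,0,0,0,0,-0.01,0,0,0,0,0,0,-0.009,0,0,0,0,0,0,0,0]'

```text
clock: 3.0
tcp_pos: [617.7, -2.6, 192.1]
tcp_rot: [0.126, 0.992, 0.0, -0.0]
contact_force: [0.4, -0.5, -0.2]
finger_gap: 0.999
gripper_force: 0.0
```

Call:
play_rows --deltas '[0,0,0,0,0,0,0.2,0,0,0,0,0,0,0.3,0,0,0,0,0,0,0.4,0,0,0,0,0,0,0.5,0,0,0,0,0,0,0.6,0,0,0,0,0,0,0.6,0,0,0,0,0,0,0.6,0,0,0,0,0,0,0.6]' --newtons 40

```text
clock: 3.8
tcp_pos: [618.5, -3.3, 193.5]
tcp_rot: [0.126, 0.992, -0.0, 0.001]
contact_force: [-0.6, -1.5, 6.3]
finger_gap: 0.596
gripper_force: 41.1
```

Call:
play_rows --deltas '[0,0,0,0,0,0.005,0.65,0,0,0,0,0,0.01,0.65,0,0,0,0,0,0.02,0.65,0,0,0,0,0,0.025,0.65,0,0,0,0,0,0.025,0.65,0,0,0,0,0,0.015,0.65,0,0,0,0,0,0,0.65]'

```text
clock: 4.5
tcp_pos: [618.6, -3.0, 295.0]
tcp_rot: [0.126, 0.992, -0.0, 0.002]
contact_force: [0.3, -0.0, -2.0]
finger_gap: 0.593
gripper_force: 41.9
```

Call:
play_rows --deltas '[0,0,0,-0.005,0.01,0,0.65,0,0,0,-0.01,0.02,0,0.65,0,0,0,-0.02,0.037,0,0.65,0,0,0,-0.02,0.037,0,0.65,0,0,0,-0.02,0.037,0,0.65,0,0,0,-0.02,0.037,0,0.65,0,0,0,-0.02,0.037,0,0.65,0,0,0,-0.02,0.037,0,0.65,0,0,0,-0.02,0.037,0,0.65,0,0,0,-0.02,0.037,0,0.65,0,0,0,-0.012,0.024,0,0.65,0,0,0,-0.006,0.014,0,0.65]'

```text
clock: 5.7
tcp_pos: [422.9, 362.8, 291.3]
tcp_rot: [0.125, 0.992, -0.001, -0.001]
contact_force: [0.2, -1.1, -1.2]
finger_gap: 0.595
gripper_force: 41.9
```

Call:
play_rows --deltas '[0,0,0,0,0,-0.015,0.65,0,0,0,0,0,-0.03,0.65,0,0,0,0,0,-0.035,0.65,0,0,0,0,0,-0.035,0.65,0,0,0,0,0,-0.03,0.65,0,0,0,0,0,-0.025,0.65,0,0,0,0,0,-0.015,0.65,0,0,0,0,0,-0.01,0.65,0,0,0,0,0,-0.005,0.65,0,0,0,0,0,-0.003,0.65,0,0,0,0,0,0,0.65]'

```text
clock: 6.8
tcp_pos: [425.2, 361.0, 89.5]
tcp_rot: [0.126, 0.992, 0.0, 0.0]
contact_force: [-0.5, 0.1, -2.0]
finger_gap: 0.596
gripper_force: 41.9
```

```bash
python3 - <<'E'
from h import *
snap('top','top1'); im,K,T=snap('scene','scene1'); print(get_state()['tcp_pos'],get_state()['contact_force'])
cv2.imwrite('pics/c3.png',cv2.resize(im[150:350,390:590],None,fx=3,fy=3))
E
```

```text
[425.34479208 361.11939515  89.93206213] [-0.2587752   0.47616089 -0.19623209]
```

View pics/c3.png

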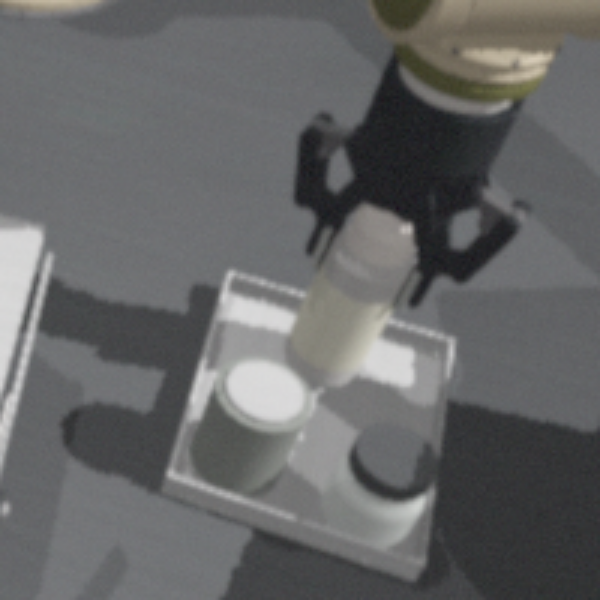

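The can is upright over the free half of the tray (foot at ≈(325,375) in the crop), clear of the tin and jar. Creeping down the last ~6 mm.

Call:
play_rows --deltas '[0,0,0,0,0,-0.002,0.65,0,0,0,0,0,-0.002,0.65,0,0,0,0,0,-0.001,0.65,0,0,0,0,0,-0.001,0.65,0,0,0,0,0,0,0.65]'

```text
clock: 7.4
tcp_pos: [425.2, 361.0, 83.6]
tcp_rot: [0.126, 0.992, 0.0, 0.0]
contact_force: [0.5, -2.2, 1.5]
finger_gap: 0.596
gripper_force: 42.2
```

Call:
play_rows --deltas '[0,0,0,0,0,-0.001,0.65,0,0,0,0,0,0,0.65,0,0,0,0,0,0,0.65]'

```text
clock: 7.7
tcp_pos: [425.4, 360.9, 83.5]
tcp_rot: [0.126, 0.992, 0.0, 0.001]
contact_force: [-2.3, -2.8, 9.6]
finger_gap: 0.594
gripper_force: 43.0
```

Contact with the floor. I'll release gradually, then retract upward.

Call:
play_rows --deltas '[0,0,0,0,0,0,0.38,0,0,0,0,0,0,0.35,0,0,0,0,0,0,0.25,0,0,0,0,0,0,0.15,0,0,0,0,0,0,0,0,0,0,0,0,0,0,0,0,0,0,0,0,0]'

```text
clock: 8.4
tcp_pos: [425.0, 361.0, 82.3]
tcp_rot: [0.126, 0.992, -0.0, -0.0]
contact_force: [-0.2, -0.5, -0.7]
finger_gap: 1.0
gripper_force: 0.0
```

Call:
play_rows --deltas '[0,0,0,0,0,0.01,0,0,0,0,0,0,0.02,0,0,0,0,0,0,0.03,0,0,0,0,0,0,0.04,0,0,0,0,0,0,0.04,0,0,0,0,0,0,0.04,0,0,0,0,0,0,0.02,0,0,0,0,0,0,0,0]'

```text
clock: 9.2
tcp_pos: [425.6, 361.4, 286.2]
tcp_rot: [0.126, 0.992, 0.002, 0.003]
contact_force: [0.5, 0.1, -0.5]
finger_gap: 1.004
gripper_force: 0.0
```

```bash
python3 - <<'E'
from h import *
a,K,T=snap('top','top2'); im,K,T=snap('scene','scene2'); print(get_state()['tcp_pos'],get_state()['contact_force'],T[:3,3])
a=cv2.resize(a[140:340,120:320],None,fx=2,fy=2,interpolation=2);b=cv2.resize(im[150:350,390:590],None,fx=2,fy=2,interpolation=2)
cv2.imwrite('pics/c4.png',np.hstack([a,b]))
E
```

```text
[424.79161776 360.84850285 282.29762108] [ 0.58288837  0.74263773 -0.21283493] [1133.5337524   268.37058276  740.3222417 ]
```

View pics/c4.png

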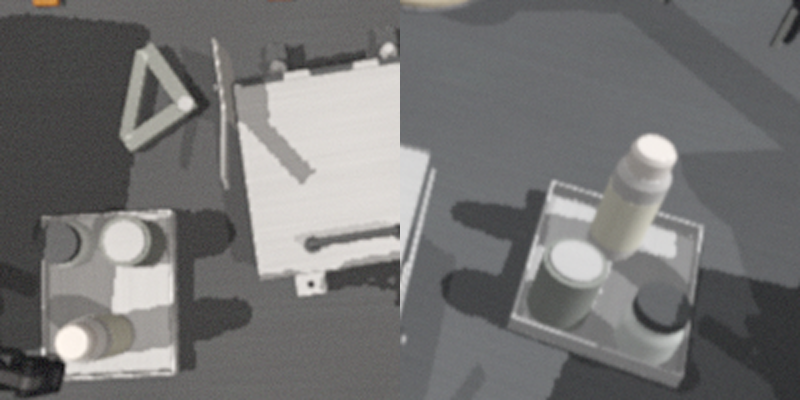

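The can stands upright and free in the tray (cap at ≈(73,342) in the left crop). Next I'll tilt the wrist camera to look at the protractor from its left side.

Call:
play_rows --deltas '[-5,0,0,0.02,-0.005,0,0,-6,0,0,0.03,-0.012,0,0,-6,0,0,0.03,-0.012,0,0,-6,0,0,0.03,-0.012,0,0,-6,0,0,0.03,-0.012,-0.01,0,-6,0,0,0.03,-0.012,-0.01,0,-5,0,0,0.03,-0.012,-0.01,0,-5,0,0,0.03,-0.012,-0.005,0,0,0,0,0.005,-0.002,0,0,0,0,0,0,0,0,0]'

```text
clock: 10.3
tcp_pos: [660.4, 269.7, 245.0]
tcp_rot: [0.116, 0.916, -0.38, 0.047]
contact_force: [-0.0, 0.1, 0.7]
finger_gap: 1.003
gripper_force: 0.0
```

```bash
python3 - <<'E'
from h import *
im,K,T=snap('wrist','w2'); s=get_state(); print(s['tcp_pos'],s['tcp_rot'],s['joints'],T[:3,3],T[:3,2])
E
```

```text
[659.7807399  270.1000709  246.93903172] [ 0.11644446  0.91668747 -0.37925076  0.04789183] [ 0.45312854  0.91781971  0.44194167 -0.79155734  2.03882154 -1.14376871] [592.69717458 383.37278749 334.68559557] [ 0.2660969  -0.72986788 -0.6296708 ]
```

View pics/w2.png

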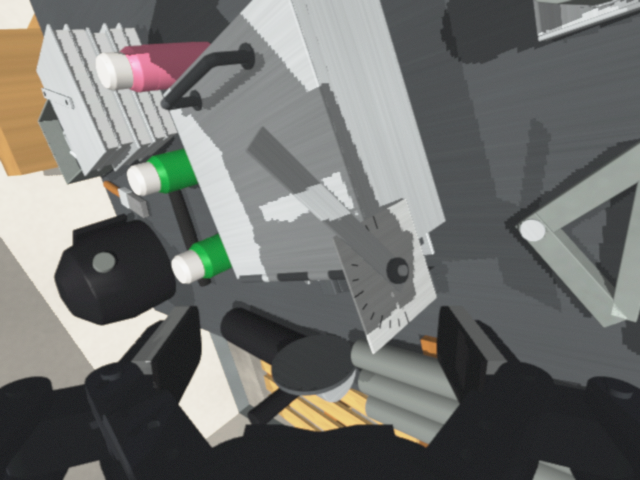

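The side view shows the pivot nut at ≈(398,270), the tip corners at ≈(263,127) and (247,148), and the protractor plate around the nut. I'll fit the strip's edges on the arm's plane.

```bash
cat > ang.py <<'E'
from h import *
yaw=np.radians(7.0); X=np.array([np.cos(yaw),np.sin(yaw),0]);Y=np.array([-np.sin(yaw),np.cos(yaw),0])
H=np.array([724.6,76.6,110.])
def onplane(K,T,u,v,off):
    o,d=ray(K,T,u,v); t=((H+off*Y-o)@Y)/(d@Y); p=o+t*d-H; return np.array([-p@X,p[2]])  # along lid, up
E
python3 - <<'E'
from ang import *
from scipy.ndimage import map_coordinates,gaussian_filter1d
np.set_printoptions(precision=1,suppress=True)
im,K,T=load('w2'); g=cv2.cvtColor(im,cv2.COLOR_BGR2GRAY).astype(float)
P=np.array([398.,270]);Q=np.array([255.,137.5]);d=(Q-P)/np.linalg.norm(Q-P);n=np.array([-d[1],d[0]])
L=np.linalg.norm(Q-P); E={-1:[],1:[]}
for s in np.arange(0.4,0.97,0.03):
    r=np.arange(-24,24.1,.5); pr=np.mean([map_coordinates(g,[(P+d*(s*L+k)+0*n)[1]+r*n[1],(P+d*(s*L+k))[0]+r*n[0]],order=1) for k in(-1,0,1)],0)
    gr=gaussian_filter1d(pr,2,order=1)
    for sg in(-1,1):
        m=(r*sg>8)&(r*sg<20); i=np.argmax(np.abs(gr)*m); E[sg].append(P+d*s*L+r[i]*n)
    print(round(s,2),[(r[np.argmax(np.abs(gr)*((r*q>8)&(r*q<20)))],round(np.abs(gr)[((r*q>8)&(r*q<20))].max(),1)) for q in(-1,1)])
for sg in E:
    pts=np.array([onplane(K,T,*p,123.5) for p in E[sg]]); print(pts[::6])
    vx,vy,x0,y0=cv2.fitLine(pts.astype(np.float32),cv2.DIST_HUBER,0,.01,.01).ravel(); print(sg,'angle',np.degrees(np.arctan(vy/vx)),'z-int at hinge',y0-vy/vx*x0)
for nm,p in(('nut',(398,270)),('tipA',(263,127)),('tipB',(247,148))): print(nm,onplane(K,T,*p,123.5))
for p in((292,0),(325,85)): print('lidedge?',onplane(K,T,*p,114))
E
```

```text
0.4 [(np.float64(-15.0), np.float64(3.7)), (np.float64(17.5), np.float64(9.6))]
0.43 [(np.float64(-10.0), np.float64(10.0)), (np.float64(12.0), np.float64(7.5))]
0.46 [(np.float64(-14.5), np.float64(5.5)), (np.float64(12.0), np.float64(7.8))]
0.49 [(np.float64(-16.5), np.float64(8.7)), (np.float64(12.5), np.float64(9.2))]
0.52 [(np.float64(-16.5), np.float64(8.7)), (np.float64(13.0), np.float64(8.6))]
0.55 [(np.float64(-19.5), np.float64(2.8)), (np.float64(12.5), np.float64(7.4))]
0.58 [(np.float64(-16.5), np.float64(3.3)), (np.float64(13.0), np.float64(7.8))]
0.61 [(np.float64(-16.5), np.float64(3.5)), (np.float64(12.0), np.float64(5.6))]
0.64 [(np.float64(-10.0), np.float64(7.3)), (np.float64(11.5), np.float64(5.3))]
0.67 [(np.float64(-16.0), np.float64(13.2)), (np.float64(11.5), np.float64(5.3))]
0.7 [(np.float64(-15.5), np.float64(4.0)), (np.float64(11.5), np.float64(5.4))]
0.73 [(np.float64(-15.5), np.float64(4.0)), (np.float64(12.0), np.float64(5.3))]
0.76 [(np.float64(-15.5), np.float64(4.0)), (np.float64(12.0), np.float64(5.2))]
0.79 [(np.float64(-15.5), np.float64(3.5)), (np.float64(12.5), np.float64(5.5))]
0.82 [(np.float64(-15.5), np.float64(4.0)), (np.float64(12.5), np.float64(5.7))]
0.85 [(np.float64(-15.5), np.float64(3.7)), (np.float64(12.5), np.float64(5.1))]
0.88 [(np.float64(-16.0), np.float64(4.0)), (np.float64(13.0), np.float64(5.1))]
0.91 [(np.float64(-15.5), np.float64(3.8)), (np.float64(13.0), np.float64(5.2))]
0.94 [(np.float64(-15.5), np.float64(3.4)), (np.float64(13.5), np.float64(5.6))]
[[ 51.8  47.3]
 [ 73.   62.6]
 [ 92.8  74.7]
 [110.8  86.5]]
-1 angle 33.424892 z-int at hinge 13.369652
[[ 59.9  19.8]
 [ 81.   39.8]
 [100.8  55.1]
 [119.6  67.2]]
1 angle 35.303543 z-int at hinge -16.702785
nut [-2.4 -4.9]
tipA [125.9  72.1]
tipB [116.5  88.3]
lidedge? [205.8   3. ]
lidedge? [146.1  -2. ]
```

Tip midpoint on the arm's plane: 145.3 mm from the pivot (145 expected), and the arm angle is ≈33.3° (0.58 rad). Now moving above the handle.

Call:
play_rows --deltas '[5,0,0,0,0,0.03,0,6,0,0,0,0,0.03,0,6,0,0,0,0,0.03,0,6,0,0,-0.02,-0.035,0,0,6,0,0,-0.02,-0.035,0,0,6,0,0,-0.02,-0.035,0,0,5,0,0,-0.02,-0.035,0,0,5,0,0,-0.02,-0.035,0,0,0,0,-7.6,-0.0074,-0.0109,0,0,0,0,-7.6,-0.0074,-0.0109,0,0,0,0,-7.6,-0.0074,-0.0109,0,0,0,0,-7.6,-0.0074,-0.0109,0,0]'

```text
clock: 11.55
tcp_pos: [532.0, 55.9, 339.5]
tcp_rot: [0.383, 0.924, -0.006, 0.0]
contact_force: [0.5, -0.9, -0.0]
finger_gap: 1.001
gripper_force: 0.0
```

Call:
play_rows --deltas '[0,0,-7.6,0,0,0,0,0,0,-7.6,0,0,0,0,0,0,-7.6,0,0,-0.03,0,0,0,-7.6,0,0,-0.03,0,0,0,-7.6,0,0,-0.03,0,0,0,0,0,0,0,0,0,0,0,0,0,0,0]'

```text
clock: 12.25
tcp_pos: [533.5, 55.9, 249.7]
tcp_rot: [0.66, 0.751, -0.006, -0.002]
contact_force: [0.1, 0.7, 1.6]
finger_gap: 1.002
gripper_force: 0.0
```

```bash
python3 - <<'E'
from ang import *
im,K,T=snap('wrist','w3'); s=get_state(); print(s['tcp_pos'],s['tcp_rot'],s['joints'])
q=np.array([proj(K,T,np.array([530.5,51.5,148])+k*Y) for k in(-50,0,50)]); print(q)
for p in q: cv2.circle(im,(int(p[0]),int(p[1])),2,(0,0,255),-1)
cv2.imwrite('pics/w3b.png',im)
E
```

```text
[534.0073679   55.71912301 250.2063705 ] [ 0.65999792  0.75124762 -0.00522297 -0.0015763 ] [-0.11333679  0.34903855  1.29128859 -0.00679001  1.50981829 -0.24203221]
[[314.5041644  315.45854669]
 [314.88353173 244.98083104]
 [315.30716583 166.27937068]]
```

View pics/w3b.png

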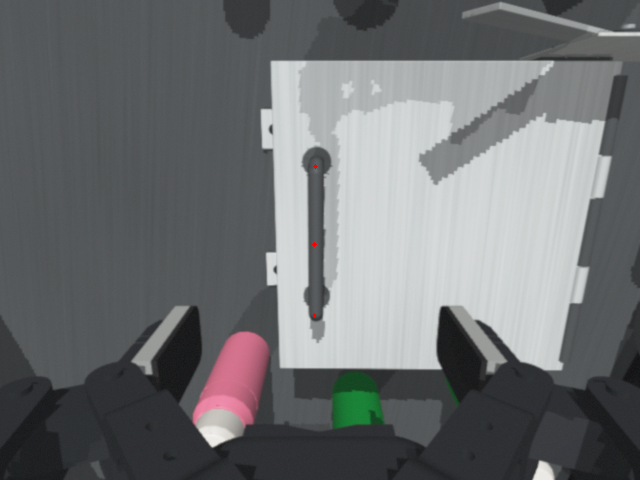

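The predicted bar points fall right on the bar (x≈316, rows 150–315). Descending onto it and gripping.

Call:
play_rows --deltas '[0,0,0,-0.0035,-0.003,-0.02,0,0,0,0,0,0,-0.03,0,0,0,0,0,0,-0.03,0,0,0,0,0,0,-0.02,0,0,0,0,0,0,-0.013,0,0,0,0,0,0,-0.008,0,0,0,0,0,0,0,0]'

```text
clock: 13.0
tcp_pos: [530.7, 52.4, 127.4]
tcp_rot: [0.661, 0.751, -0.006, -0.003]
contact_force: [-0.2, 0.5, 1.1]
finger_gap: 1.0
gripper_force: 0.0
```

Call:
play_rows --deltas '[0,0,0,0,0,0,0.3,0,0,0,0,0,0,0.5,0,0,0,0,0,0,0.7,0,0,0,0,0,0,0.8,0,0,0,0,0,0,0.9,0,0,0,0,0,0,1,0,0,0,0,0,0,1,0,0,0,0,0,0,1]' --newtons 60

```text
clock: 13.8
tcp_pos: [530.3, 52.3, 127.0]
tcp_rot: [0.661, 0.75, -0.007, -0.003]
contact_force: [-2.4, -0.1, 4.9]
finger_gap: 0.095
gripper_force: 58.5
```

Bar gripped (opening ≈8 mm). Computing the arc increments.

```bash
python3 - <<'E'
from ang import *
r=np.array([-195.8,17.]); f=lambda a:np.array([r[0]*np.cos(a)+r[1]*np.sin(a),-r[0]*np.sin(a)+r[1]*np.cos(a)])
A=np.radians([0,1.5,4.5,7.5,10.5,13.5,16.5,19.5,22.5,25.5,28.5,31.5,33.3])
for a,b in zip(A,A[1:]):
    d=f(b)-f(a); t=Y*np.degrees(b-a); print(t.round(2)[:2],(d[0]*X+[0,0,d[1]]).round(1)/1000)
E
```

```text
[-0.18  1.49] [0.0005 0.0001 0.0051]
[-0.37  2.98] [0.0014 0.0002 0.0102]
[-0.37  2.98] [0.0019 0.0002 0.0101]
[-0.37  2.98] [0.0025 0.0003 0.01  ]
[-0.37  2.98] [0.003  0.0004 0.0098]
[-0.37  2.98] [0.0035 0.0004 0.0097]
[-0.37  2.98] [0.004  0.0005 0.0095]
[-0.37  2.98] [0.0045 0.0005 0.0093]
[-0.37  2.98] [0.0049 0.0006 0.009 ]
[-0.37  2.98] [0.0054 0.0007 0.0087]
[-0.37  2.98] [0.0059 0.0007 0.0084]
[-0.22  1.79] [0.0037 0.0005 0.0049]
```

Call:
play_rows --deltas '[-0.18,1.49,0,0.0005,0.0001,0.0051,1,0,0,0,0,0,0,1,-0.37,2.98,0,0.0014,0.0002,0.0102,1,0,0,0,0,0,0,1,-0.37,2.98,0,0.0019,0.0002,0.0101,1,0,0,0,0,0,0,1,0,0,0,0,0,0,1]'

```text
clock: 14.5
tcp_pos: [533.7, 52.8, 151.3]
tcp_rot: [0.659, 0.748, -0.056, -0.047]
contact_force: [-2.7, -2.0, -2.4]
finger_gap: 0.089
gripper_force: 60.8
```

Call:
play_rows --deltas '[-0.37,2.98,0,0.0025,0.0003,0.01,1,0,0,0,0,0,0,1,-0.37,2.98,0,0.003,0.0004,0.0098,1,0,0,0,0,0,0,1,-0.37,2.98,0,0.0035,0.0004,0.0097,1,0,0,0,0,0,0,1,-0.37,2.98,0,0.004,0.0005,0.0095,1,0,0,0,0,0,0,1,0,0,0,0,0,0,1]'

```text
clock: 15.4
tcp_pos: [546.5, 54.4, 190.7]
tcp_rot: [0.651, 0.739, -0.133, -0.115]
contact_force: [-7.1, -1.2, -0.1]
finger_gap: 0.092
gripper_force: 62.2
```

Call:
play_rows --deltas '[-0.37,2.98,0,0.0045,0.0005,0.0093,1,0,0,0,0,0,0,1,-0.37,2.98,0,0.0049,0.0006,0.009,1,0,0,0,0,0,0,1,-0.37,2.98,0,0.0054,0.0007,0.0087,1,0,0,0,0,0,0,1,-0.37,2.98,0,0.0059,0.0007,0.0084,1,0,0,0,0,0,0,1,-0.22,1.79,0,0.0037,0.0005,0.0049,1,0,0,0,0,0,0,1,0,0,0,0,0,0,1]'

```text
clock: 16.5
tcp_pos: [571.1, 57.6, 231.5]
tcp_rot: [0.632, 0.718, -0.22, -0.193]
contact_force: [-9.5, 0.2, 3.6]
finger_gap: 0.094
gripper_force: 62.4
```

```bash
python3 - <<'E'
from ang import *
a,_,_=snap('top','top3'); b,_,_=snap('scene','scene3'); snap('wrist','w4')
s=get_state(); M=R.from_quat(s['tcp_rot']).as_matrix(); p=np.array(s['tcp_pos'])-19*M[:,2]-H
al,up=-p@X,p[2]; print(s['tcp_pos'],s['contact_force'],s['ft_torque'],s['joints'])
print('grip',al,up,np.hypot(al,up),'lid deg',np.degrees(np.arctan2(up,al)-np.arctan2(38,196)),'tool tilt',np.degrees(np.arctan2(-M[:,2]@X,-M[2,2])))
b=cv2.resize(b[150:350,300:500],None,fx=2,fy=2,interpolation=2)
c=cv2.resize(cv2.imread('pics/w4.png'),None,fx=.625,fy=.625); c=np.vstack([c,np.zeros((100,400,3),np.uint8)])
cv2.imwrite('pics/c5.png',np.hstack([b,c]))
E
```

```text
[571.05958601  57.58064771 231.4945355 ] [-8.45398706  1.0501765   2.89873917] [ 0.02332266  1.1534116  -0.10121797] [-0.05788089  0.71902463  0.81298556 -0.12913159  2.19114094 -0.22926836]
grip 144.0839089029484 137.24245833043193 198.98659546143674 lid deg 32.63468380456333 tool tilt 34.01951542730062
```

View pics/c5.png

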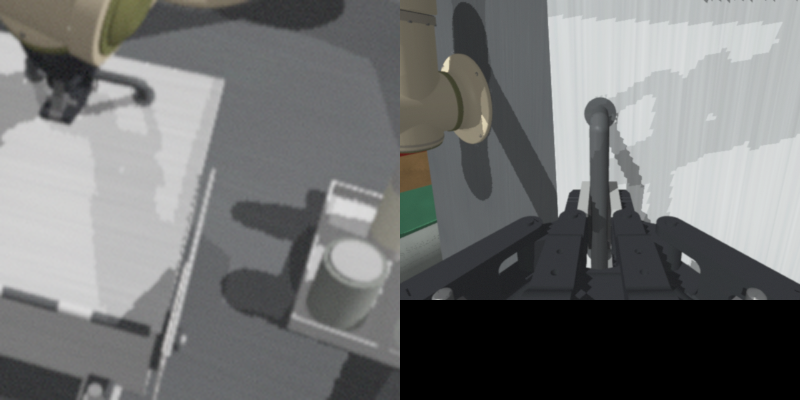

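The lid is up with its left corner at ≈(411,189) in scene pixels, and the arm's tip is at ≈(406,235). The lid by kinematics is 32.6°. I'll cross-check both in the same camera.

```bash
python3 - <<'E'
from ang import *
_,K,T=load('scene3')
P=lambda a,al,up,off: proj(K,T,H+off*Y+(-al*np.cos(a)+up*np.sin(a))*X+np.array([0,0,al*np.sin(a)+up*np.cos(a)])).round(1)
for d in(29,31,33,35,37):
    a=np.radians(d); print(d,'lid corner',P(a,226,3,114),'blade tip up/lo',P(a,145,10,123),P(a,145,-10,123))
o=[((P(a,226,3,114)),a) for a in np.radians([33])]
E
```

```text
29 lid corner [412.1 192. ] blade tip up/lo [406.4 234.9] [405.9 238. ]
31 lid corner [412.3 190.5] blade tip up/lo [406.5 234.3] [406.  237.1]
33 lid corner [412.5 189.1] blade tip up/lo [406.5 233.8] [406.2 236.2]
35 lid corner [412.6 187.9] blade tip up/lo [406.5 233.4] [406.3 235.5]
37 lid corner [412.8 186.7] blade tip up/lo [406.5 233.1] [406.4 234.8]
```

Both are consistent with ≈33°. Letting it settle, then handing in.

Call:
play_rows --deltas '[0,0,0,0.0005,0,0.0008,1,0,0,0,0,0,0,1,0,0,0,0,0,0,1,0,0,0,0,0,0,1,0,0,0,0,0,0,1,0,0,0,0,0,0,1]'

```text
clock: 17.25
tcp_pos: [571.7, 57.6, 232.2]
tcp_rot: [0.632, 0.718, -0.22, -0.192]
contact_force: [-8.2, 1.2, 2.1]
finger_gap: 0.094
gripper_force: 62.4
```

```bash
python3 -c "
from rig import *
print(get_state()['tcp_pos'],close_job())"
```

```text
the job is handed in; nothing more can be done
[571.70896396  57.64491905 232.16118351] None
```

The job is handed in: the can stands upright in the free half of the tray, and the arm holds the lid at about 33°, in line with the protractor's arm (measured at about 33°); no verdict came back.

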